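Latch the loaded tube carriage

TASK

Two small loading stations stand on the bench, each with a sliding carriage that carries a blue tube rack and is still pulled out. Push the carriage whose rack holds the sample tubes along its slide, by the upright plate at its end, until it snaps over the spring catch and sits fully home against the end wall, then let go of it. Leave the carriage with the empty rack where it is.

Things in the scene. Friction and masses are not known exactly. Their poses are not given: they have to be found in the camera images.
- loaded_station: Fixed one-lane station whose carriage bears a blue rack with 7 upright tubes. Origin: under its middle, on the worktop; +y is the slide direction (push), roughly robot's left; z up. 104 mm wide (x), 200 long (y). Rails 18 mm high, end wall at +y 38 high. Spring catch housing on -x side, 34 high, x -52 to -78. Rack top 61 mm, tubes to 126 mm above worktop; both fixed to the carriage.
- loaded_pad (a point): Centre of the outer (-y) face of the bare metal push plate of the carriage with tubes; rides with it, 60 mm above the worktop; axes as the station's: push along +y. Plate upright, 50 mm wide (x), 8 thick, from 15 to 80 mm above the worktop; free space behind it (-y) above the 18 mm rails. Ahead (+y) of this face the rack begins at 34 mm, the nearest tubes at 68 mm.
- loaded_carriage (a joint): Travel of the carriage with tubes in m: 0 pulled out, 0.060 fully home at its stop. Starts at 0 to 0.020; about 1 N friction. From about 0.047 the spring catch resists with some 5 N more until 0.0555; past that it pulls the carriage on to 0.060 and holds it. Short of the catch it stays where it is left.
- empty_pad (a point): Same point (centre of the push plate's outer face, 60 mm above the worktop, same axes) on the other carriage, of the same build, whose blue rack holds no tubes. To be left where it is.

How it is judged:
At the end, for the whole second after the job is handed in: The carriage with the tubes is past the spring catch, within 3 mm of its end stop (travel over 0.057 of 0.060 m), and at rest; the empty carriage is within 6 mm of where it started (value of joint loaded_carriage above 0.057 m and velocity of joint loaded_carriage below 0.01 m/s and distance of empty_pad from where it was at the start of the episode below 0.006 m); the robot touches nothing.
It fails at once if the carriage with the empty rack is pushed more than 10 mm (distance of empty_pad from where it was at the start of the episode above 0.01 m).
It also fails if it takes over 29 s, if anything falls off the work surface, if the arm or the gripper's body presses on something with over 40 N, if the wrist force passes 120 N, or if a joint passes its speed limit or range.

ROBOT

A 7-joint arm with a two-finger parallel gripper is mounted at the origin on the work surface; the furniture and walls round the work are solid. World frame = base frame: x ahead of the robot, y to its left, z up, the work surface at z = 0. Lengths are in m, angles in rad, forces in N, time in s.
With the tool pointing down it reaches from about 0.4 to 0.85 m from the base axis. Payload 4.5 kg.
Tool frame: the origin (TCP) lies at the very end of the fingers, on their centre line; the grasp point (between the pads) lies 19 mm behind it; z points along the fingers, y is the line along which they close (so a half turn about z gives the same grasp; the last joint's range is limited). The gripper opens to 88 mm and grips with 3 to 60 N. Pads are 18 mm wide; open, the fingers measure 123 mm over their backs; the gripper's body (75 mm by 187 mm) begins 45 mm behind the grasp point.
Start: joints at [1.186, 0.689, -0.195, 1.565, 0.157, 0.902, -0.215], TCP at [0.254, -0.571, 0.239] pointing down, gripper open.
Joint ranges: [-3.01, 3.01], [-0.46, 2.08], [-1.47, 1.51], [0.13, 2.56], [-1, 4.14], [0.04, 2.09], [-2.66, 2.66]. Speed limits (rad/s): [2.57, 2.57, 3.14, 3.14, 3.14, 3.14, 3.14].

INTERFACE

Orientations are given as a unit quaternion [x, y, z, w].
In Python, from plant import r, eyes, nets gives the robot as it stands.
- The arm moves only by the shell command python3 -m pendant 'ROWS' [FORCE]. ROWS is JSON, a list of rows, each an object of numbers: "claw": the opening, from 0 (shut) to 1 (fully open); "dx", "dy", "dz": the shift along the world's x, y, z in mm; "twist": the turn about the world's z in rad. In form: [{"claw": .., "dx": .., "dy": .., "dz": .., "twist": ..}, ...]. A call has 1 to 8 rows; each row is the pose to reach, as a shift and turn from the pose commanded when the call began; what a row does not reach only later rows make up. A row lasts 1/10 s, in which the tool goes at most 50 mm and 8.59 degrees, less where a joint would pass 70% of its speed; a pose out of reach is approached as far as the arm can. A call with a gripper value outside its range is refused whole. The fingers move at their own pace and stop on an object; FORCE is the grip in N (left out, the last holds). Time passes only in rows, so rows that repeat a pose let the fingers close. It gives the time, the measured TCP pose, the force, the opening and the grip force at its end, in the units of the state.
- r.get_state(): the state, without advancing time (a new reading comes with each control period).
- eyes.snapshot(name): name is "scene" or "top"; returns (picture, depth): 480x640x3 uint8, blue, green, red; 480x640 float32, m along the optical axis (not along the pixel's ray), 0 where there is no reading.
- eyes.camera_info(name): a dict with "K" (3x3 intrinsics, pixels), "D" ([k1, k2, p1, p2, k3] as OpenCV has them; the pictures are not rectified), "world_to_cam" (4x4, takes a point from world to camera coordinates). Camera axes: x right, y down, z forward; pixel columns grow to the right and rows downward; lengths in m; the calibration is good to about 2 mm. A picture is of the moment at which its call begins. camera_info takes no time and is no camera call.
- r.finish_job(): hands the job in; it is judged then, once.
Trained networks look in the newest picture that a camera, given by its name, has taken for a name from the list of things; names that differ only in an ending like _2 or _b are one class to them, and where a whole thing is asked for, a point or a joint stands for the part that bears it (a point fixed in the world has none). Each returns a list of dicts, best first, with "confidence" (0 to 1); they miss things now and then, are a little off and sometimes report something else, mostly with a low value. They report only what shows in the picture. A call takes as long as a camera call.
- nets.spot_in(camera, query): "box" ([left, top, width, height] as shares, 0 to 1, of the picture: columns of its width, rows of its height, round what is visible of it).
- nets.place_of(camera, query): "position" ([column, row] as shares, 0 to 1, of the picture: columns of its width, rows of its height: a listed point, or the origin of a listed thing).
The state is a dict: "clock": time; "q": joint angles; "qd": joint speeds; "joint_torque": joint torques, N m; "tool_pos": TCP position; "eef_rot": TCP orientation; "contact_force": force on the tool from outside, world axes, zero at the start; "moment": the same for the moment, N m; "opening": opening from 0.0 (shut) to 1.0 (fully open); "finger_force": force on a finger pad.
Only numpy, scipy, OpenCV 4.12 (cv2) and the standard library are available. Lean on these libraries where they do the work, as an engineer would, in place of code of your own. Each camera call takes 0.05 s, during which the arm holds its last target. There are 200 camera calls.

## Working session

There is one attempt and no reset: what is moved stays moved. The work goes in short steps, Python scripts to look and compute and a shell command to move; the robot and the scene stay as the last step left them, time stands still between calls to the robot, and variables do not carry over. Pictures are saved under pics/ and viewed, at most 10 in all, crops included, and the job is handed in when it is done.

```bash
mkdir -p pics; cat > h.py <<'E'
import numpy as np, cv2
from plant import r, eyes, nets
def ray(cam,uv):
    i=eyes.camera_info(cam);K=np.array(i["K"]);T=np.array(i["world_to_cam"])
    n=cv2.undistortPoints(np.array([[uv]],float),K,np.array(i["D"],float)).ravel()
    R=T[:3,:3];return -R.T@T[:3,3], R.T@np.array([n[0],n[1],1])
def atz(cam,uv,z):
    o,d=ray(cam,uv);return o+d*(z-o[2])/d[2]
def atd(cam,uv,dep):
    o,d=ray(cam,uv);return o+d*dep
E
python3 - <<'E'
from h import *
for c in("scene","top"):
    p,d=eyes.snapshot(c);cv2.imwrite(f"pics/{c}0.png",p);np.save(f"pics/{c}0d.npy",d)
    for q,z in(("loaded_pad",.06),("empty_pad",.06),("loaded_station",0)):
        for k in nets.place_of(c,q)[:2]:
            uv=np.array(k["position"])*[640,480]
            print(c,q,round(k["confidence"],2),uv.round(),atz(c,uv,z).round(3))
s=r.get_state();print(s["clock"],s["tool_pos"],s["eef_rot"],s["opening"])
E
```

```text
scene loaded_pad 0.76 [236. 318.] [0.461 0.207 0.06 ]
scene empty_pad 0.9 [382. 192.] [ 0.466 -0.181  0.06 ]
scene loaded_station 0.69 [209. 383.] [0.445 0.286 0.   ]
top loaded_pad 0.94 [216. 237.] [0.461 0.205 0.06 ]
top empty_pad 0.94 [396. 233.] [ 0.468 -0.186  0.06 ]
top loaded_station 0.82 [188. 251.] [0.434 0.28  0.   ]
top loaded_station 0.75 [216. 238.] [0.464 0.216 0.   ]
0.4 [ 0.25413425 -0.57092034  0.23860612] [ 9.78155285e-01  2.07875500e-01 -3.41836972e-05 -1.16776480e-04] 0.9992758154996689
```

View pics/scene0.png

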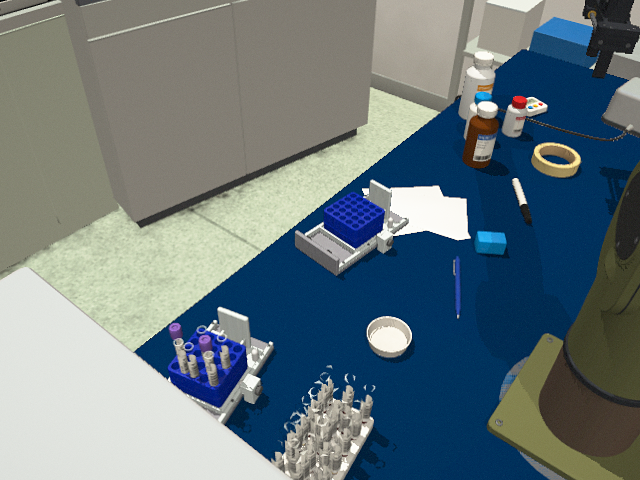

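View pics/top0.png

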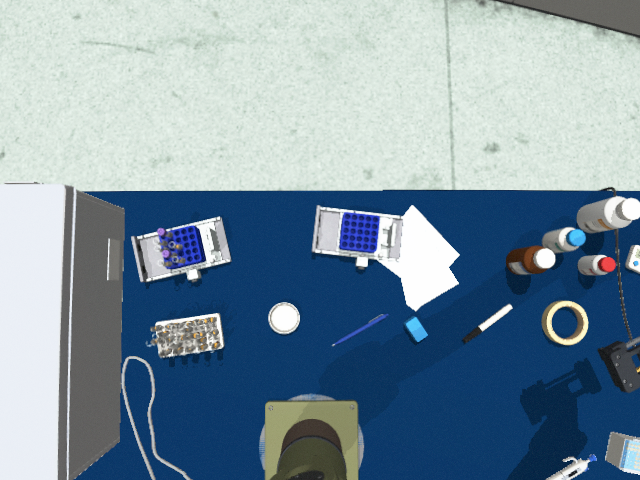

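The scene view shows the tubed rack at lower left (~205,365) with its push plate at (234,328). The empty rack is at (355,218). In the top view the loaded station is at (182,250) with its plate near (214,240), and the push direction is leftward and slightly down. Next I'll use the depth to get the plate face and the slide direction.

```bash
python3 - <<'E'
from h import *
d=np.load("pics/top0d.npy")
P=np.array([atd("top",(u,v),d[v,u]) for v in range(205,300) for u in range(125,245) if d[v,u]>0])
near=np.hypot(P[:,0]-.45,P[:,1]-.28)<.16
P=P[near]; S=P[(P[:,2]>.009)&(P[:,2]<.05)]
c=cv2.minAreaRect(S[:,:2].astype(np.float32));print("station",c)
for ang in np.arange(4,22,2):
    a=np.radians(ang);e=np.array([np.cos(a),np.sin(a)]);w=S[:,:2]@e;print(ang,np.ptp(np.percentile(w,[2,98])).round(4),end=' ')
T=P[(P[:,2]>.07)&(P[:,2]<.09)&(P[:,1]<.235)]
print("\nplate",len(T),T.mean(0).round(4),cv2.minAreaRect(T[:,:2].astype(np.float32)))
print(T[:,2].min(),T[:,2].max())
p=cv2.imread("pics/top0.png")[200:300,120:250];cv2.imwrite("pics/crop.png",cv2.resize(p,None,fx=6,fy=6,interpolation=cv2.INTER_CUBIC))
E
```

```text
Traceback (most recent call last):
  File "h.py", line 10, in atd
    o,d=ray(cam,uv);return o+d*dep
        ~~~^^^^^^^^
  File "h.py", line 4, in ray
    i=eyes.camera_info(cam);K=np.array(i["K"]);T=np.array(i["world_to_cam"])
ValueError: time passes only in moves, steps and waits
```

Too many camera_info calls, so I'll cache it.

```bash
sed -i 's/^def ray/import functools\ninfo=functools.lru_cache(None)(lambda c:eyes.camera_info(c))\ndef ray/; s/i=eyes.camera_info(cam)/i=info(cam)/' h.py; python3 - <<'E'
from h import *
d=np.load("pics/top0d.npy")
P=np.array([atd("top",(u,v),d[v,u]) for v in range(205,300) for u in range(125,245) if d[v,u]>0])
near=np.hypot(P[:,0]-.45,P[:,1]-.28)<.16
P=P[near]; S=P[(P[:,2]>.009)&(P[:,2]<.05)]
c=cv2.minAreaRect(S[:,:2].astype(np.float32));print("station",c)
T=P[(P[:,2]>.07)&(P[:,2]<.09)&(P[:,1]<.235)]
print("\nplate",len(T),T.mean(0).round(4),cv2.minAreaRect(T[:,:2].astype(np.float32)))
g=[(133,238),(143,283),(230,263),(222,219)]
print([atz("top",x,.018).round(3)[:2] for x in g])
p=cv2.imread("pics/top0.png")[200:300,120:250];cv2.imwrite("pics/crop.png",cv2.resize(p,None,fx=6,fy=6,interpolation=cv2.INTER_CUBIC))
E
```

```text
station ((0.4254174828529358, 0.2867739796638489), (0.1283748894929886, 0.20212237536907196), 13.488862037658691)

plate 97 [0.4557 0.2127 0.0778] ((0.45602887868881226, 0.21315212547779083), (0.046514369547367096, 0.00913154985755682), 15.349377632141113)
[array([0.463, 0.4  ]), array([0.362, 0.375]), array([0.406, 0.18 ]), array([0.505, 0.199])]
```

View pics/crop.png

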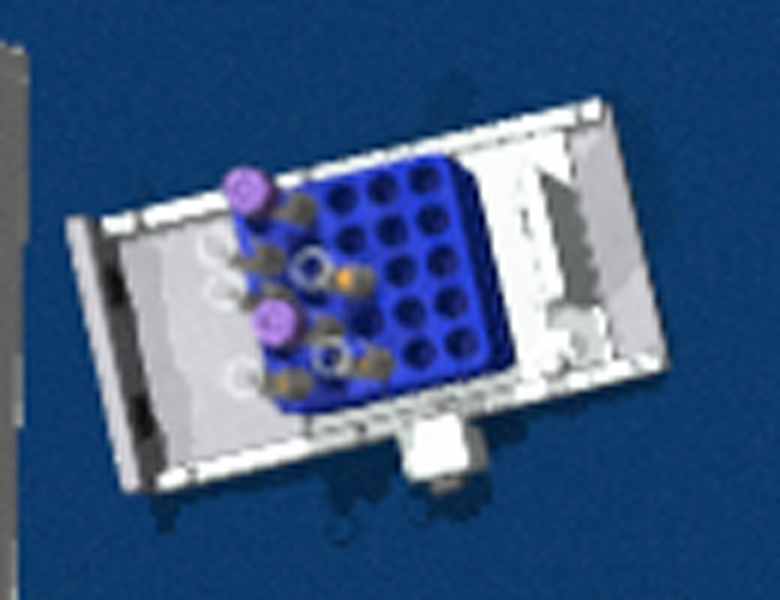

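The crop shows the tubes at the far end of the rack, the plate top at about (545–600, 170–310) in the crop, and the catch housing at (437,445). The slide direction is 13.5° left of +y, so u = (-0.233, 0.972). The outer face is at about (0.457, 0.209), which agrees with the networks. The approach point, 45 mm behind the face, is (0.468, 0.165), with a twist of +1.39.

```bash
python3 -m pendant '[{"claw":0,"dx":150,"dy":370,"dz":0,"twist":0.7},{"claw":0,"dx":150,"dy":370,"dz":0,"twist":0.7},{"claw":0,"dx":150,"dy":370,"dz":0,"twist":0.7},{"claw":0,"dx":150,"dy":370,"dz":0,"twist":0.7},{"claw":0,"dx":150,"dy":370,"dz":0,"twist":0.7},{"claw":0,"dx":150,"dy":370,"dz":0,"twist":0.7},{"claw":0,"dx":150,"dy":370,"dz":0,"twist":0.7},{"claw":0,"dx":150,"dy":370,"dz":0,"twist":0.7}]' 20
```

```text
clock: 1.2
tool_pos: [0.4048, -0.1993, 0.239]
eef_rot: [0.848, 0.531, 0.0, 0.0]
contact_force: [0.4, -0.6, 0.1]
opening: 0.299
finger_force: 0.0
```

```bash
python3 -m pendant '[{"claw":0,"dx":63,"dy":364,"dz":0,"twist":0.69},{"claw":0,"dx":63,"dy":364,"dz":0,"twist":0.69},{"claw":0,"dx":63,"dy":364,"dz":0,"twist":0.69},{"claw":0,"dx":63,"dy":364,"dz":0,"twist":0.69},{"claw":0,"dx":63,"dy":364,"dz":0,"twist":0.69},{"claw":0,"dx":63,"dy":364,"dz":0,"twist":0.69},{"claw":0,"dx":63,"dy":364,"dz":0,"twist":0.69},{"claw":0,"dx":63,"dy":364,"dz":0,"twist":0.69}]'
python3 -m pendant '[{"claw":0,"dx":0,"dy":0,"dz":-45,"twist":0},{"claw":0,"dx":0,"dy":0,"dz":-90,"twist":0},{"claw":0,"dx":0,"dy":0,"dz":-130,"twist":0},{"claw":0,"dx":0,"dy":0,"dz":-160,"twist":0},{"claw":0,"dx":0,"dy":0,"dz":-180,"twist":0},{"claw":0,"dx":0,"dy":0,"dz":-189,"twist":0},{"claw":0,"dx":0,"dy":0,"dz":-189,"twist":0},{"claw":0,"dx":0,"dy":0,"dz":-189,"twist":0}]'
python3 - <<'E'
from h import *
p,d=eyes.snapshot("scene");cv2.imwrite("pics/s1.png",cv2.resize(p[260:430,120:340],None,fx=3,fy=3))
E
```

```text
clock: 2.0
tool_pos: [0.4677, 0.1694, 0.2394]
eef_rot: [0.616, 0.788, 0.003, -0.001]
contact_force: [0.4, -0.3, 0.5]
opening: 0.003
finger_force: 0.0
clock: 2.8
tool_pos: [0.4678, 0.1633, 0.0505]
eef_rot: [0.618, 0.786, 0.001, 0.0]
contact_force: [0.0, 0.5, 0.8]
opening: 0.002
finger_force: 0.0
```

View pics/s1.png

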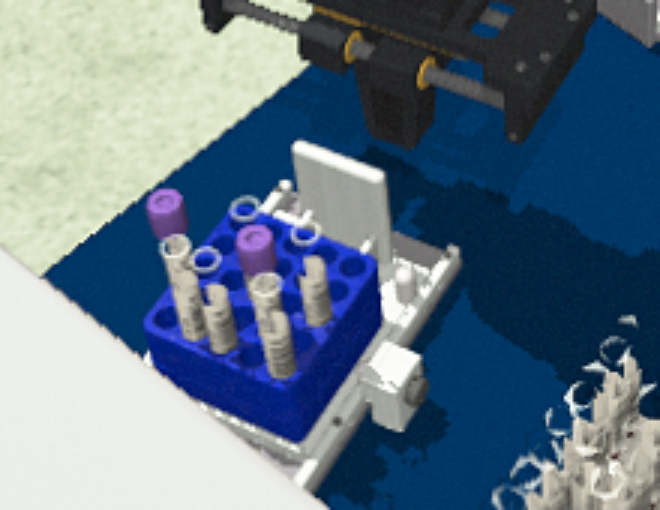

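The closed fingers sit just behind the plate (plate at (340,210), fingertips at (400,130) in the crop), aligned with the slide. Now I'll push along u slowly until contact.

```bash
python3 -m pendant '[{"claw":0,"dx":-2.3,"dy":9.7,"dz":0,"twist":0},{"claw":0,"dx":-4.7,"dy":19.4,"dz":0,"twist":0},{"claw":0,"dx":-5.8,"dy":24.3,"dz":0,"twist":0},{"claw":0,"dx":-7,"dy":29.2,"dz":0,"twist":0},{"claw":0,"dx":-7.9,"dy":33,"dz":0,"twist":0},{"claw":0,"dx":-8.9,"dy":36.9,"dz":0,"twist":0},{"claw":0,"dx":-9.8,"dy":40.8,"dz":0,"twist":0},{"claw":0,"dx":-10.5,"dy":43.8,"dz":0,"twist":0}]'
```

```text
clock: 3.65
tool_pos: [0.4566, 0.2067, 0.0497]
eef_rot: [0.618, 0.786, -0.0, 0.0]
contact_force: [0.2, -1.0, 0.1]
opening: 0.006
finger_force: 0.5
```

```bash
python3 -m pendant '[{"claw":0,"dx":-1.2,"dy":4.9,"dz":0,"twist":0},{"claw":0,"dx":-2.3,"dy":9.7,"dz":0,"twist":0},{"claw":0,"dx":-3.5,"dy":14.6,"dz":0,"twist":0},{"claw":0,"dx":-4.7,"dy":19.4,"dz":0,"twist":0},{"claw":0,"dx":-5.8,"dy":24.3,"dz":0,"twist":0},{"claw":0,"dx":-6.5,"dy":27.2,"dz":0,"twist":0},{"claw":0,"dx":-7.2,"dy":30.1,"dz":0,"twist":0},{"claw":0,"dx":-7.2,"dy":30.1,"dz":0,"twist":0}]'
python3 - <<'E'
from h import *
for c in("scene","top"):
    p,d=eyes.snapshot(c)
    for k in nets.place_of(c,"loaded_pad")[:1]:
        uv=np.array(k["position"])*[640,480];print(c,k["confidence"],atz(c,uv,.06).round(3))
    cv2.imwrite(f"pics/{c}2.png",cv2.resize(p[200:300,120:250],None,fx=6,fy=6) if c=="top" else p)
E
```

```text
clock: 4.45
tool_pos: [0.4493, 0.2377, 0.0498]
eef_rot: [0.618, 0.786, 0.0, -0.0]
contact_force: [1.7, 0.6, -0.1]
opening: 0.008
finger_force: 0.0
scene 0.85 [0.454 0.256 0.06 ]
```

View pics/top2.png

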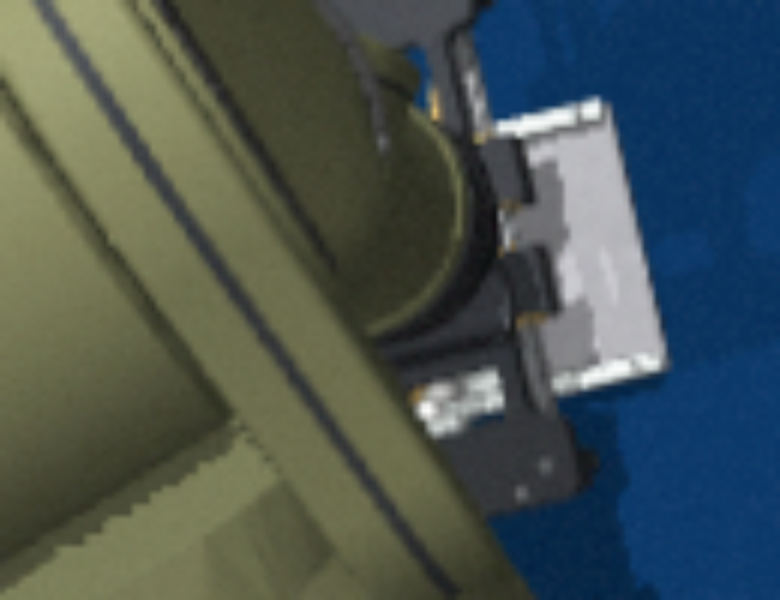

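The arm hides the carriage in the top view (only the -y end of the slide shows, at (600,230)), so I'll go by force and keep pushing in small steps.

```bash
python3 -m pendant '[{"claw":0,"dx":-0.7,"dy":2.9,"dz":0,"twist":0},{"claw":0,"dx":-1.2,"dy":4.9,"dz":0,"twist":0},{"claw":0,"dx":-1.6,"dy":6.8,"dz":0,"twist":0},{"claw":0,"dx":-1.6,"dy":6.8,"dz":0,"twist":0}]'
python3 -m pendant '[{"claw":0,"dx":-0.7,"dy":2.9,"dz":0,"twist":0},{"claw":0,"dx":-1.2,"dy":4.9,"dz":0,"twist":0},{"claw":0,"dx":-1.2,"dy":4.9,"dz":0,"twist":0}]'
```

```text
clock: 5.05
tool_pos: [0.4482, 0.2425, 0.0497]
eef_rot: [0.619, 0.786, -0.001, 0.001]
contact_force: [1.7, -3.4, 0.9]
opening: 0.005
finger_force: 1.8
clock: 5.35
tool_pos: [0.4462, 0.2507, 0.0498]
eef_rot: [0.617, 0.787, 0.001, -0.001]
contact_force: [-0.7, 0.5, 0.4]
opening: 0.008
finger_force: 0.0
```

View pics/scene2.png

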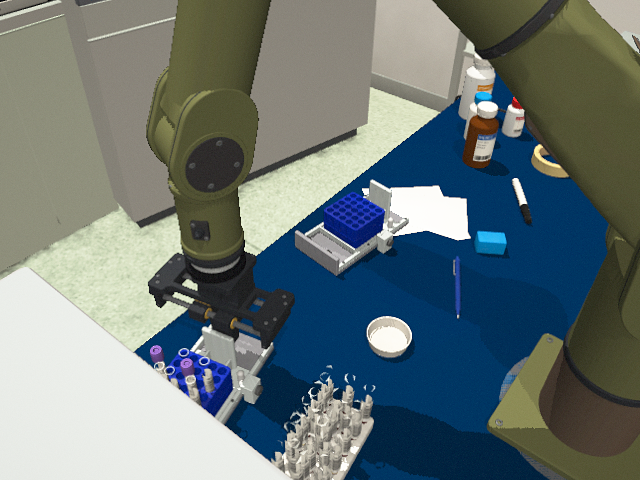

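The scene shows the fingers on the plate at (225,345) with the empty station untouched. The force rose to 3.8 N and then dropped to zero, which looks like the catch snapping over. I'll probe for the hard stop to confirm.

```bash
python3 -m pendant '[{"claw":0,"dx":-0.5,"dy":1.9,"dz":0,"twist":0},{"claw":0,"dx":-0.9,"dy":3.9,"dz":0,"twist":0},{"claw":0,"dx":-0.9,"dy":3.9,"dz":0,"twist":0}]'
python3 -m pendant '[{"claw":0,"dx":-0.5,"dy":1.9,"dz":0,"twist":0},{"claw":0,"dx":-0.5,"dy":1.9,"dz":0,"twist":0}]'
```

```text
clock: 5.65
tool_pos: [0.4459, 0.2514, 0.0497]
eef_rot: [0.618, 0.786, -0.001, 0.001]
contact_force: [0.6, -3.0, 2.5]
opening: 0.008
finger_force: 1.9
clock: 5.85
tool_pos: [0.4458, 0.2514, 0.0498]
eef_rot: [0.619, 0.785, -0.002, 0.002]
contact_force: [1.4, -6.7, 4.0]
opening: 0.007
finger_force: 3.6
```

```bash
python3 -m pendant '[{"claw":0,"dx":-0.5,"dy":1.9,"dz":0,"twist":0},{"claw":0,"dx":-0.9,"dy":3.9,"dz":0,"twist":0},{"claw":0,"dx":-0.9,"dy":3.9,"dz":0,"twist":0}]'
```

```text
clock: 6.15
tool_pos: [0.4458, 0.2513, 0.0498]
eef_rot: [0.62, 0.784, -0.004, 0.004]
contact_force: [4.3, -12.6, 7.0]
opening: 0.003
finger_force: 6.8
```

It's at the hard stop: 13 N with no movement. I'll back off along -u, rise, swing clear and look.

```bash
python3 -m pendant '[{"claw":0,"dx":2,"dy":-10,"dz":0,"twist":0},{"claw":0,"dx":7,"dy":-29,"dz":0,"twist":0},{"claw":0,"dx":14,"dy":-58,"dz":0,"twist":0},{"claw":0,"dx":14,"dy":-68,"dz":45,"twist":0},{"claw":0,"dx":14,"dy":-68,"dz":90,"twist":0},{"claw":0,"dx":14,"dy":-68,"dz":135,"twist":0},{"claw":0,"dx":14,"dy":-68,"dz":170,"twist":0},{"claw":0,"dx":14,"dy":-68,"dz":180,"twist":0}]'
python3 -m pendant '[{"claw":0,"dx":-20,"dy":-150,"dz":0,"twist":0},{"claw":0,"dx":-20,"dy":-150,"dz":0,"twist":0},{"claw":0,"dx":-20,"dy":-150,"dz":0,"twist":0},{"claw":0,"dx":-20,"dy":-150,"dz":0,"twist":0},{"claw":0,"dx":-20,"dy":-150,"dz":0,"twist":0},{"claw":0,"dx":-20,"dy":-150,"dz":0,"twist":0}]'
python3 - <<'E'
from h import *
for c in("scene","top"):
    p,d=eyes.snapshot(c)
    for q in("loaded_pad","empty_pad"):
      for k in nets.place_of(c,q)[:1]:
        uv=np.array(k["position"])*[640,480];print(c,q,k["confidence"],atz(c,uv,.06).round(3))
    if c=="top": cv2.imwrite("pics/top3.png",cv2.resize(p[200:300,120:250],None,fx=6,fy=6))
E
```

```text
clock: 6.95
tool_pos: [0.4599, 0.1926, 0.2333]
eef_rot: [0.618, 0.786, 0.004, 0.001]
contact_force: [0.5, 0.5, -0.2]
opening: 0.001
finger_force: 0.0
clock: 7.55
tool_pos: [0.4387, 0.042, 0.2295]
eef_rot: [0.617, 0.787, 0.001, -0.0]
contact_force: [-0.0, -0.6, -0.1]
opening: 0.007
finger_force: 0.0
scene loaded_pad 0.82 [0.447 0.266 0.06 ]
scene empty_pad 0.73 [ 0.462 -0.174  0.06 ]
top loaded_pad 0.79 [0.452 0.255 0.06 ]
top empty_pad 0.98 [ 0.463 -0.179  0.06 ]
```

View pics/top3.png

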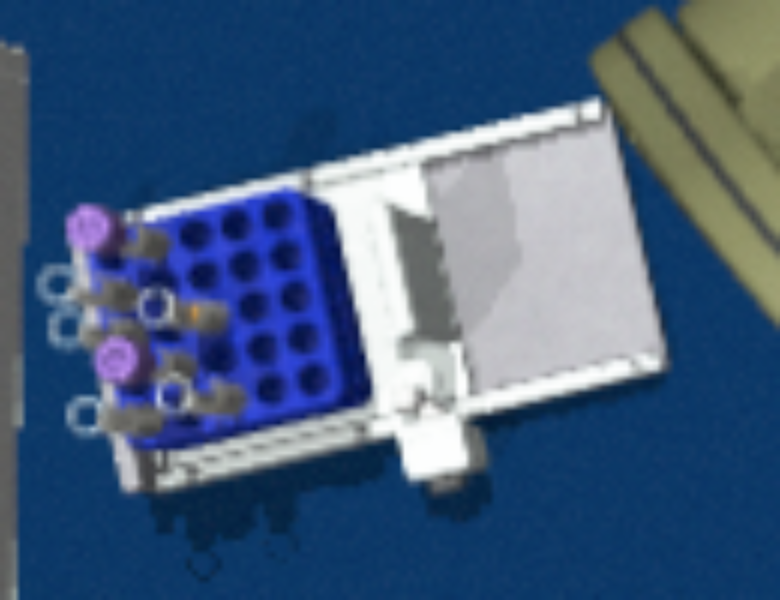

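The crop shows the rack hard against the end wall at (120,350). The plate moved from about (575,240) to (430,270), and the robot is clear.

```bash
python3 -c "
from plant import r;print(r.finish_job())"
```

```text
the job is handed in; nothing more can be done
None
```

I pushed the carriage with the tubes over the spring catch and against its end stop, then released it and handed the job in; no verdict came back. The empty carriage was not touched: its last readings are within about 8 mm of the first, which I put down to camera and network error.

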